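# Sweep the game counters through the gate

### The arm

A 6-joint arm with a two-finger parallel gripper is mounted at the origin on the work surface. World frame = base frame: x ahead of the robot, y to its left, z up, the work surface at z = 0. Lengths are in m, angles in rad, forces in N, time in s.
With the tool pointing down it reaches from about 0.35 to 0.975 m from the base axis. Payload 4.9 kg.
Tool frame: the origin (TCP) lies on the centre line of the jaws, within the pads' length; the fingertips stand 14 mm ahead of it and the grasp point (between the pads) lies 5 mm behind it; x points along the fingers, z is the direction in which the jaws open and shut, and the axes are right-handed (so a half turn about x gives the same grasp; the last joint's range is limited). The gripper opens to 85 mm and grips with 20 to 120 N. Pads are 22 mm wide; open, the fingers measure 114 mm over their backs; the gripper's body (76 mm by 85 mm) begins 54 mm behind the grasp point. The pads swing forward as they close: fully open they stand 13 mm farther back than shut.
Start: joints at [0.985, 0.053, 1.613, -0, 1.476, -0.119], TCP at [0.281, 0.558, 0.245] pointing down, gripper open.
Joint ranges: [-3.01, 3.01], [-1.01, 2.22], [0.06, 2.58], [-1.02, 4.17], [0.09, 2.62], [-3.14, 3.14]. Speed limits (rad/s): [2.57, 2.57, 3.14, 3.14, 3.14, 3.14].

### API

Orientations are given as a rotation vector (axis times angle).
In Python, from station import ctrl gives the robot as it stands.
- The arm moves only by the tool move_arm, never from a script. Its argument "increments" is a list that holds one entry, the list of rows, each a list of 4 numbers: the shift along the tool's x, y, z in units of 25 cm (1.0 is 25 cm), then the turn about the tool's x in units of 90 degrees (1.0 is 90 degrees). A call has 1 to 20 rows; each row shifts and turns the commanded pose from where the row before left it, along the tool's axes as they then stand; what a row does not reach is not made up. A row lasts 1/12 s, in which the tool goes at most 41.7 mm and 7.16 degrees, less where a joint would pass 70% of its speed; a pose out of reach is approached as far as the arm can. A call with a number of a shift or a turn outside -1 to 1 is refused whole. A call with a gripper value outside its range is refused whole. "gripper" is the closure, from 0 (fully open) to 1 (shut), set as the call begins (left out, the last holds). The fingers move at their own pace and stop on an object; "squeeze" is the grip in N (left out, the last holds). Time passes only in rows, so rows that do not move let the fingers close. It gives the time, the measured TCP pose, the force and the opening at its end, in the units of the state.
- ctrl.get_obs(): the state, without advancing time (a new reading comes with each control period).
- ctrl.get_image(name): name is "side" or "top"; returns a dict with "pixels" (384x512x3 uint8, red, green, blue), "depth" (384x512 float32, m along the optical axis (not along the pixel's ray), 0 where there is no reading), "K" (3x3 intrinsics, pixels), "extrinsics" (4x4, takes a point from camera to world coordinates). Camera axes: x right, y up, looking along -z (the intrinsics and any distortion apply to the point x, -y, -z); pixel columns grow to the right and rows downward; lengths in m; the calibration is good to about 2 mm. A picture is of the moment at which its call begins.
- ctrl.finish_job(): hands the job in, once; it reports no verdict.
Trained networks look in the newest picture that a camera, given by its name, has taken for a name from the list of things; names that differ only in an ending like _2 or _b are one class to them, and where a whole thing is asked for, a point or a joint stands for the part that bears it (a point fixed in the world has none). Each returns a list of dicts, best first, with "score" (0 to 1); they miss things now and then, are a little off and sometimes report something else, mostly with a low value. They report only what shows in the picture. A call takes as long as a camera call. They do not tell look-alikes from the thing itself.
- ctrl.trace(camera, target): "region" (384x512 bool, what is visible of it) and "pixel" ([row, column] in pixels, amid what is visible of it).
The state is a dict: "t": time; "q": joint angles; "dq": joint speeds; "effort": joint torques, N m; "tool_pos": TCP position; "tool_rot": TCP orientation; "contact_force": force on the tool from outside, world axes, zero at the start; "wrist_torque": the same for the moment, N m; "opening": finger opening in m.
Only numpy, scipy, OpenCV 4.12 (cv2) and the standard library are available. Lean on these libraries where they do the work, as an engineer would, in place of code of your own. Each camera call takes 0.05 s, during which the arm holds its last target. There are 200 camera calls.

### The job

Sort the loose game pieces: with the fingertips only, push the three red counters across the sorting board and through the yellow gate one at a time, so that each drops through the slot into the box below before the next one enters the gate. Push them gently, without pinching or lifting them, and leave the green pawn standing where it is, and the tub and the mug alone.

Things in the scene. Friction and masses are not known exactly. Their poses are not given: they have to be found in the camera images.
- sorter: Fixed sorting board on a carton, 317 mm (x) by 344 mm (y). Origin on the table straight below the gate mouth's middle; +x: sweep direction, through the gate to the slot; z up. Plywood surface at z = 100 mm; loose pieces lie on it in x -177 to 0, y -164 to 164 mm, inside a rim 6 mm high, 8 mm thick.
- gate (a point): Middle of the gate mouth, on the board's surface. A yellow fence 6 mm high crosses the board here (9 mm thick in x); the gate is a gap 50 mm wide in it. Strips 6 mm high flare at 45 degrees from its corners, 20 mm back. Fingertips about 9 mm above the surface push a counter (18 mm high) and pass over fence, lane walls and rim.
- slot (a point): Centre of the open slot, level with the surface, 81 mm beyond the gate along the board's x. A lane 50 mm wide between yellow walls 6 mm high leads from gate to end stop (18 mm high); its floor is solid for 50 mm, then comes the slot, 62 mm long, 52 wide. A counter falls once its centre is well past the slot's near edge.
- box (a point): Centre of the floor of the clear-sided box under the slot, 6 mm above the table. Inside it is 124 mm (board's x) by 144 mm (y) and reaches up to the underside of the board; the counters end here.
- red_a: A red round wooden game counter lying flat on the board, 44 mm in diameter and 18 mm thick, 18 to 35 g, one of three alike. Origin at the centre of its underside, z along its axis.
- red_b: A red round wooden game counter lying flat on the board, 44 mm in diameter and 18 mm thick, 18 to 35 g, one of three alike. Origin at the centre of its underside, z along its axis.
- red_c: A red round wooden game counter lying flat on the board, 44 mm in diameter and 18 mm thick, 18 to 35 g, one of three alike. Origin at the centre of its underside, z along its axis.
- pawn: Green wooden pawn standing on the board among the counters, 30 mm in diameter at its foot, 45 mm tall. Origin at the centre of its underside. To be left standing where it is.
- tub: White plastic food tub with a mint-green lid and knob, 118 mm across, 105 mm tall, standing on the table at the left. Origin at the centre of its underside. To be left alone.
- mug: Steel mug, 80 mm across, 85 mm tall, handle on its own +y side, standing on the table at the right. Origin at the centre of its underside. To be left alone.
Not all that is in view belongs to the job. What is shaped like the red_b but blue is not meant. What is shaped like the red_c but white is not meant.

How it is judged:
On the way, in this order (a step that is already met when the one before it is completed fails the run):
1. one red counter has dropped through the slot into the box (((z of red_a in the frame of sorter below 0.07 m and x of red_a in the frame of sorter between 0 and 0.135 m and y of red_a in the frame of sorter between -0.078 and 0.078 m) or (z of red_b in the frame of sorter below 0.07 m and x of red_b in the frame of sorter between 0 and 0.135 m and y of red_b in the frame of sorter between -0.078 and 0.078 m) or (z of red_c in the frame of sorter below 0.07 m and x of red_c in the frame of sorter between 0 and 0.135 m and y of red_c in the frame of sorter between -0.078 and 0.078 m))), for 0.1 s.
2. a second red counter has dropped into the box ((((z of red_a in the frame of sorter below 0.07 m and x of red_a in the frame of sorter between 0 and 0.135 m and y of red_a in the frame of sorter between -0.078 and 0.078 m) and (z of red_b in the frame of sorter below 0.07 m and x of red_b in the frame of sorter between 0 and 0.135 m and y of red_b in the frame of sorter between -0.078 and 0.078 m)) or ((z of red_a in the frame of sorter below 0.07 m and x of red_a in the frame of sorter between 0 and 0.135 m and y of red_a in the frame of sorter between -0.078 and 0.078 m) and (z of red_c in the frame of sorter below 0.07 m and x of red_c in the frame of sorter between 0 and 0.135 m and y of red_c in the frame of sorter between -0.078 and 0.078 m)) or ((z of red_b in the frame of sorter below 0.07 m and x of red_b in the frame of sorter between 0 and 0.135 m and y of red_b in the frame of sorter between -0.078 and 0.078 m) and (z of red_c in the frame of sorter below 0.07 m and x of red_c in the frame of sorter between 0 and 0.135 m and y of red_c in the frame of sorter between -0.078 and 0.078 m)))), for 0.1 s.
3. the third red counter has dropped into the box (z of each of red_a, red_b, red_c in the frame of sorter below 0.07 m and x of red_a in the frame of sorter between 0 and 0.135 m and y of red_a in the frame of sorter between -0.078 and 0.078 m and x of red_b in the frame of sorter between 0 and 0.135 m and y of red_b in the frame of sorter between -0.078 and 0.078 m and x of red_c in the frame of sorter between 0 and 0.135 m and y of red_c in the frame of sorter between -0.078 and 0.078 m), for 0.1 s.
At the end, for the whole second after the job is handed in: All three red counters lie in the box under the slot (origins at least 30 mm below the board's surface and inside the box); the green pawn stands upright within 25 mm of where it began, and the tub and the mug within 25 mm of where they began (all of step 3 and distance of each of pawn, tub, mug from where it was at the start of the episode below 0.025 m and angle between pawn's own z axis and vertical below 0.3 rad); the robot touches nothing.
It fails at once if two red counters are between the gate mouth and the slot at the same time (one must have dropped before the next enters) (((x of red_a in the frame of sorter above 0.002 m and z of red_a in the frame of sorter above 0.08 m) and (x of red_b in the frame of sorter above 0.002 m and z of red_b in the frame of sorter above 0.08 m)) or ((x of red_a in the frame of sorter above 0.002 m and z of red_a in the frame of sorter above 0.08 m) and (x of red_c in the frame of sorter above 0.002 m and z of red_c in the frame of sorter above 0.08 m)) or ((x of red_b in the frame of sorter above 0.002 m and z of red_b in the frame of sorter above 0.08 m) and (x of red_c in the frame of sorter above 0.002 m and z of red_c in the frame of sorter above 0.08 m))).
It fails at once if a red counter is lifted more than 25 mm off the board (z of any of red_a, red_b, red_c in the frame of sorter above 0.125 m).
It fails at once if a red counter is squeezed or pressed by the fingers with more than 25 N (contact force between the fingers and red_a above 25 N or contact force between the fingers and red_b above 25 N or contact force between the fingers and red_c above 25 N).
It fails at once if the green pawn is moved more than 25 mm or tipped over (distance of pawn from where it was at the start of the episode above 0.025 m or angle between pawn's own z axis and vertical above 0.5 rad).
It fails at once if the tub or the mug is moved more than 25 mm (distance of any of tub, mug from where it was at the start of the episode above 0.025 m).
It also fails if it takes over 70 s, if anything falls off the work surface, if the arm or the gripper's body presses on something with over 40 N, if the wrist force passes 120 N, or if a joint passes its speed limit or range.

## Working session

There is one attempt and no reset: what is moved stays moved. The work goes in short steps, Python scripts to look and compute and a tool call to move; the robot and the scene stay as the last step left them, time stands still between calls to the robot, and variables do not carry over. Pictures are saved under pics/ and viewed, about 8 in all and at most 12, crops included, and the job is handed in when it is done.

Besides the shell and the picture viewer there is one more tool, called after "Emit:" as name(argument=value, ...) on one line, values as JSON. move_arm: Moves the arm, as the interface text tells. Shifts and turns lie within -1 to 1; 1 stands for 25 cm of shift or 90 degrees of turn. Its arguments: {"type":"object","properties":{"increments":{"type":"array","items":{"type":"array","items":{"type":"array","items":{"type":"number","minimum":-1,"maximum":1}}}},"gripper":{"type":"number"},"squeeze":{"type":"number"}},"required":["increments"]}

```bash
mkdir -p pics; cat > h.py <<'E'
import numpy as np, cv2
from station import ctrl
def world(im,r,c,z=None):
    K=im["K"];E=im["extrinsics"]
    d=np.array([(c-K[0,2])/K[0,0],-(r-K[1,2])/K[1,1],-1.0])
    if z is None: s=im["depth"][int(r),int(c)]
    else: s=(z-E[2,3])/(E[:3,:3]@d)[2]
    return E[:3,:3]@(d*s)+E[:3,3]
def pix(im,p):
    K=im["K"];E=im["extrinsics"]
    q=E[:3,:3].T@(np.array(p)-E[:3,3]);return K[0,2]+K[0,0]*q[0]/-q[2],K[1,2]-K[1,1]*q[1]/-q[2]
def save(im,n,box=None,f=1):
    a=im["pixels"][...,::-1]
    if box: a=a[box[0]:box[1],box[2]:box[3]]
    cv2.imwrite("pics/"+n,cv2.resize(a,None,fx=f,fy=f,interpolation=cv2.INTER_CUBIC))
E
python3 - <<'E'
from h import *
o=ctrl.get_obs();print(o["t"],o["tool_pos"],o["tool_rot"],o["opening"])
top=ctrl.get_image("top");save(top,"top1.png",None,1.5)
for n in["red_a","pawn","gate","slot","sorter","tub","mug"]:
    for d in ctrl.trace("top",n)[:5]:
        r,c=d["pixel"];print(n,round(d["score"],2),r,c,world(top,r,c).round(3),d["region"].sum(),top["pixels"][int(r),int(c)])
s=ctrl.get_image("side");save(s,"side1.png",None,1.2)
print(top["extrinsics"].round(3),top["K"],s["extrinsics"].round(3))
E
```

```text
0.0 [0.28094116 0.55763848 0.24407232] [-0.85982967  1.39647797  0.85840664] 0.08533418276773316
red_a 0.8 160.8 327.0 [ 0.581 -0.197  0.118] 238 [130  27  25]
red_a 0.75 265.2 332.5 [ 0.308 -0.224  0.019] 206 [151 152 148]
red_a 0.67 196.5 239.0 [0.488 0.03  0.118] 229 [132  15  12]
red_a 0.61 131.5 337.6 [ 0.688 -0.251  0.016] 196 [ 39  68 124]
red_a 0.58 231.6 363.9 [ 0.4   -0.315  0.017] 202 [144 141 133]
pawn 0.49 196.2 240.7 [0.489 0.026 0.118] 214 [128   0   1]
pawn 0.29 181.7 277.6 [ 0.528 -0.07   0.103] 11888 [152 130  87]
gate 0.89 184.0 277.1 [ 0.523 -0.068  0.1  ] 12219 [140 115  76]
slot 0.58 178.7 276.8 [ 0.537 -0.068  0.098] 11819 [151 132  87]
sorter 0.59 182.9 278.7 [ 0.526 -0.073  0.1  ] 11558 [146 122  79]
sorter 0.52 199.6 314.5 [ 0.48  -0.162  0.117] 233 [129   7   6]
tub 0.89 206.8 82.0 [0.464 0.429 0.105] 1945 [100 141 118]
[[-4.000e-03  9.910e-01 -1.360e-01  3.860e-01]
 [-1.000e+00 -1.000e-03  2.300e-02 -4.000e-03]
 [ 2.300e-02  1.360e-01  9.900e-01  1.078e+00]
 [ 0.000e+00  0.000e+00  0.000e+00  1.000e+00]] [[379.41058238   0.         261.26012701]
 [  0.         379.41058238 185.12133732]
 [  0.           0.           1.        ]] [[ 0.928  0.239 -0.288  0.184]
 [-0.373  0.62  -0.69  -0.81 ]
 [ 0.014  0.747  0.664  0.855]
 [ 0.     0.     0.     1.   ]]
```

View pics/top1.png

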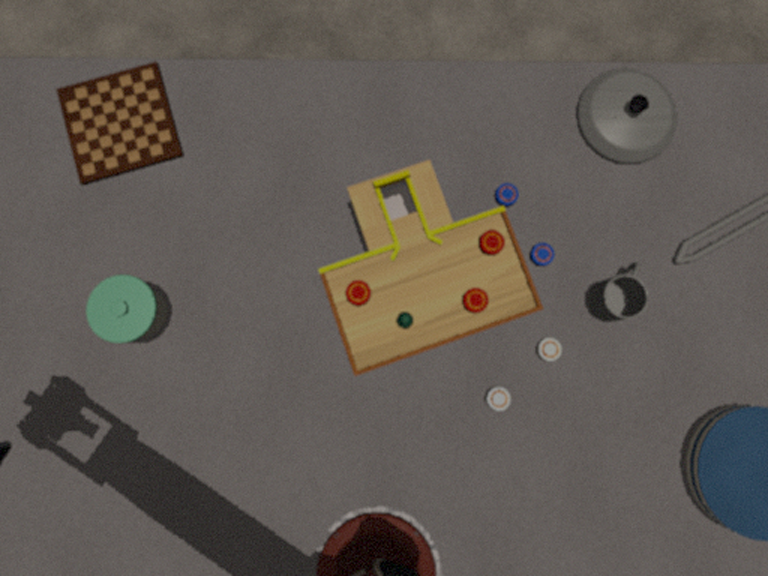

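View pics/side1.png

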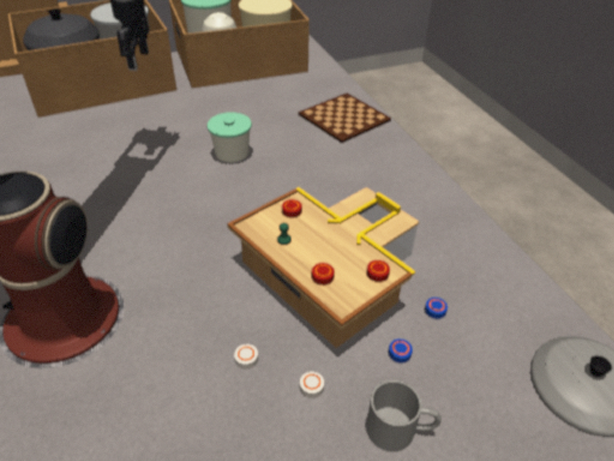

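Top view at 1.5x: the board is in the centre. The three red counters on it are at (358,292), (475,300) and (490,242), and the pawn is at (405,320). The blue pieces at (507,194) and (542,254) and the white ones at (549,349) and (498,399) lie on the table and aren't meant. Next I'll fit the board pose and confirm in a crop.

```bash
cat >> h.py <<'E'
from scipy.optimize import least_squares
def reds(im):
    hsv=cv2.cvtColor(im["pixels"],cv2.COLOR_RGB2HSV)
    h,s,v=[hsv[...,i].astype(int) for i in range(3)]
    m=(((h<8)|(h>172))&(s>150)&(v>60)).astype(np.uint8)
    m=cv2.morphologyEx(m,cv2.MORPH_CLOSE,np.ones((5,5)))
    n,_,st,ce=cv2.connectedComponentsWithStats(m)
    return [(ce[i],st[i]) for i in range(1,n) if 60<st[i,4]<600]
def ymask(im):
    hsv=cv2.cvtColor(im["pixels"],cv2.COLOR_RGB2HSV)
    return cv2.inRange(hsv,(24,190,100),(34,255,255))
def tosort(P,p):
    c,s=np.cos(P[2]),np.sin(P[2]);d=np.array(p)[...,:2]-P[:2]
    return d@np.array([[c,-s],[s,c]])
def toworld(P,q):
    c,s=np.cos(P[2]),np.sin(P[2]);return np.array(q)@np.array([[c,s],[-s,c]])+P[:2]
def segd(p,a,b):
    a,b=np.array(a),np.array(b);t=np.clip((p-a)@(b-a)/((b-a)@(b-a)),0,1)
    return np.linalg.norm(p-a-t[:,None]*(b-a),axis=1)
SEG=[((.0045,.028),(.0045,.172)),((.0045,-.028),(.0045,-.172)),((0,.028),(.112,.028)),((0,-.028),(.112,-.028)),((-.02,.048),(0,.028)),((-.02,-.048),(0,-.028)),((.116,.028),(.116,-.028))]
E
python3 - <<'E'
from h import *
top=ctrl.get_image("top")
m=ymask(top);r,c=np.nonzero(m);ok=(c>200)&(c<350)&(r>100)&(r<190);r,c=r[ok],c[ok]
pts=np.array([world(top,a,b,.106)[:2] for a,b in zip(r,c)])
def f(P): q=tosort(P,pts);return np.min([segd(q,a,b) for a,b in SEG],axis=0)
best=None
for t in(0.2,0.3,0.4):
    s=least_squares(f,[.57,-.06,t],loss="soft_l1",f_scale=.003)
    if best is None or s.cost<best.cost:best=s
P=best.x;print(len(pts),P,np.sqrt(np.mean(f(P)**2)),np.degrees(P[2]))
np.save("P.npy",P)
for ce,st in reds(top):
    w=world(top,ce[1],ce[0],.116);print(ce,st[2:],w.round(4),(tosort(P,w)*1e3).round(1), world(top,ce[1],ce[0])[2])
w=world(top,213,270,.13);print("pawn",w,tosort(P,w))
im=dict(top);a=top["pixels"].copy();
big=cv2.resize(a[95:255,205:370],None,fx=4.5,fy=4.5,interpolation=cv2.INTER_CUBIC)
for A,B in SEG:
    pp=[pix(top,[*toworld(P,q),.106]) for q in(A,B)]
    cv2.line(big,*[tuple(int(v) for v in ((x+.5-205)*4.5,(y+.5-95)*4.5)) for x,y in pp],(0,0,255),1)
cv2.imwrite("pics/c1.png",big[...,::-1])
from scipy.spatial.transform import Rotation as R
print(R.from_rotvec(ctrl.get_obs()["tool_rot"]).as_matrix().round(3))
E
```

```text
542 [ 0.58354376 -0.06355722  0.33402012] 0.0024886537385189014 19.137942935020103
[327.33004926 161.24630542] [ 16  16 203] [ 0.5801 -0.1984  0.116 ] [ -47.5 -126.3] 0.11713207839091111
[238.46341463 194.84878049] [ 16  17 205] [0.4929 0.0315 0.116 ] [-54.5 119.5] 0.12344770272794248
[316.54187192 199.72413793] [ 16  16 203] [ 0.4799 -0.1679  0.116 ] [-132.1  -64.6] 0.11730589040902606
[254.31886792 361.77924528] [ 74  41 530] [ 0.0888 -0.0081  0.116 ] [-449.2  214.6] 0.04258927034057858
pawn [ 0.44551783 -0.04795145  0.13      ] [-0.12528127  0.05999419]
[[ 0.    -0.893  0.45 ]
 [ 0.     0.45   0.893]
 [-1.     0.     0.   ]]
```

View pics/c1.png

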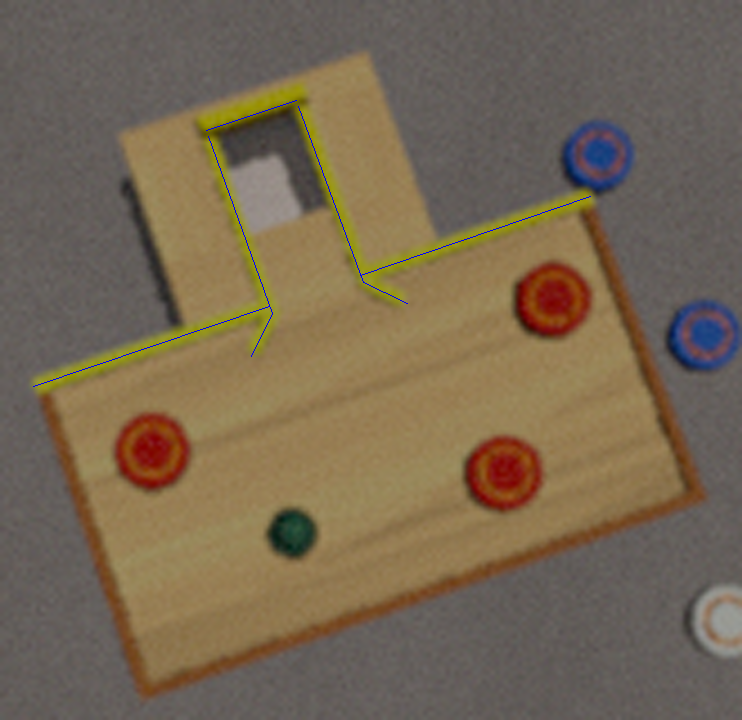

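The overlay matches the board: yaw is 19.1°, and in sorter mm the reds are at (-47,-126), (-54,120) and (-132,-65) with the pawn at about (-125,60). My plan is to push each counter sideways to y=0 with a two-finger V, then push it along +x through the gate. Starting now.

Emit:
move_arm(increments=[[[0, 0, 0, 0.07], [0, 0, 0, 0.07], [0, 0, 0, 0.07], [0, 0, 0, 0.07], [0, 0, 0, 0.07], [0, 0, 0, 0.07], [0, 0, 0, 0.07], [0, -0.12, 0, 0], [0, -0.12, 0.01, 0], [0, -0.12, 0.01, 0], [0, -0.12, 0.01, 0], [0, -0.12, 0.01, 0], [0, -0.12, 0.01, 0], [0, -0.12, 0.01, 0], [0, -0.12, 0.01, 0], [0, -0.12, 0.01, 0], [0, -0.12, 0.01, 0], [0, -0.12, 0.01, 0], [0, -0.12, 0.01, 0], [0, -0.12, 0.01, 0]]], gripper=0.65, squeeze=20)

```text
t: 2.17
tool_pos: [0.438, 0.1982, 0.2456]
tool_rot: [-0.262, 1.554, 0.262]
contact_force: [-0.3, -0.2, 0.3]
opening: 0.0299
```

Emit:
move_arm(increments=[[[0, -0.12, 0, 0], [0, -0.12, 0, 0], [0, -0.12, 0, 0], [0, -0.12, 0, 0], [0, -0.12, 0, 0], [0, -0.12, 0, 0], [0, -0.12, 0, 0], [0, -0.12, 0, 0], [0, -0.12, 0, 0], [0, -0.12, 0, 0], [0, -0.12, 0, 0], [0, -0.12, 0, 0], [0, -0.12, 0, 0], [0, -0.12, 0, 0], [0, -0.12, 0, 0], [0, 0, 0, 0], [0, 0, 0, 0]]])

```text
t: 3.58
tool_pos: [0.5852, -0.2267, 0.245]
tool_rot: [-0.26, 1.555, 0.261]
contact_force: [0.4, 0.3, 0.6]
opening: 0.0298
```

```bash
cat >> h.py <<'E'
from scipy.spatial.transform import Rotation as Ro
def st():
    P=np.load("P.npy");o=ctrl.get_obs();M=Ro.from_rotvec(o["tool_rot"]).as_matrix()
    q=tosort(P,o["tool_pos"])*1e3
    print("t %.1f sorter xy %s z %.1f  z-axis yaw-sorter %.1f open %.1f F %s"%(o["t"],q.round(1),o["tool_pos"][2]*1e3,np.degrees(np.arctan2(M[1,2],M[0,2])-P[2]),o["opening"]*1e3,o["contact_force"].round(1)),"tilt",M[:,0].round(3))
    return P,o
E
python3 - <<'E'
from h import *
P,o=st()
s=ctrl.get_image("side")
x,y=pix(s,o["tool_pos"]);print(x,y)
x,y=int(x),int(y);save(s,"s2.png",(max(y-70,0),y+110,max(x-90,0),x+90),4)
E
```

```text
t 3.6 sorter xy [ -51.9 -154.7] z 245.0  z-axis yaw-sorter -0.1 open 29.8 F [0.4 0.3 0.6] tilt [-0.001  0.001 -1.   ]
329.30567254927547 187.9286295289029
```

View pics/s2.png

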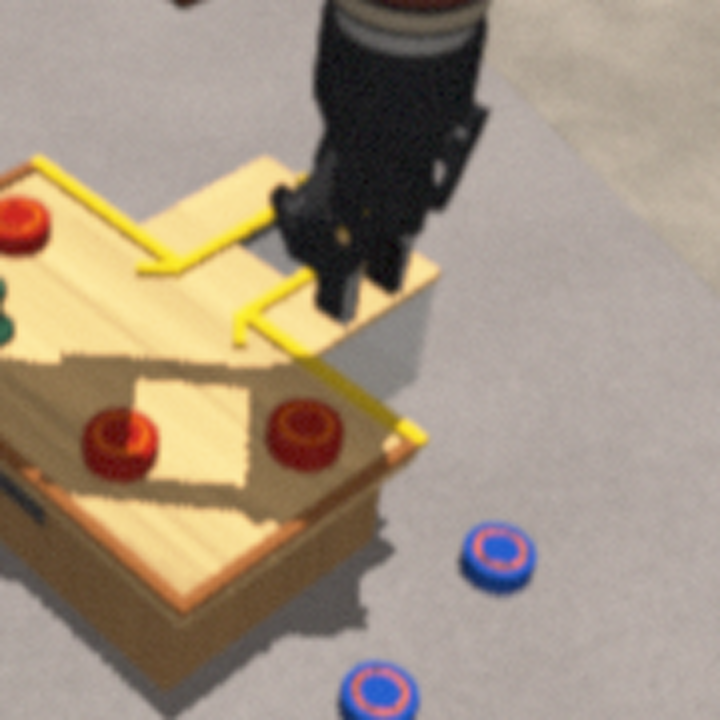

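The open gap is above the board, with the fingertips visible at crop (335,318) and (388,288). I'll get the tip height from the depth image.

```bash
python3 - <<'E'
from h import *
P,o=st()
s=ctrl.get_image("side")
H,W=s["depth"].shape
pts=[]
for r in range(150,210):
    for c in range(300,350):
        if s["depth"][r,c]>0:
            w=world(s,r,c)
            if np.linalg.norm(w[:2]-o["tool_pos"][:2])<.05 and .15<w[2]<.30: pts.append([*tosort(P,w)*1e3-tosort(P,o["tool_pos"])*1e3,w[2]*1e3,r,c])
pts=np.array(pts);i=np.argsort(pts[:,2]);print(len(pts));print(pts[i][:30].round(1))
E
```

```text
t 3.6 sorter xy [ -51.7 -153.7] z 245.0  z-axis yaw-sorter -0.0 open 29.8 F [ 0.5 -0.3  0.4] tilt [-0.001  0.001 -1.   ]
533
[[ 1.630e+01  9.700e+00  2.309e+02  1.870e+02  3.300e+02]
 [ 1.630e+01  1.400e+00  2.310e+02  1.890e+02  3.330e+02]
 [-2.020e+01 -4.200e+00  2.312e+02  1.980e+02  3.230e+02]
 [ 1.630e+01 -4.000e+00  2.318e+02  1.900e+02  3.350e+02]
 [ 1.630e+01 -1.100e+00  2.326e+02  1.890e+02  3.340e+02]
 [-2.140e+01 -7.600e+00  2.344e+02  1.980e+02  3.240e+02]
 [-2.340e+01  1.600e+00  2.346e+02  1.960e+02  3.200e+02]
 [ 1.490e+01  9.100e+00  2.348e+02  1.860e+02  3.300e+02]
 [ 1.390e+01  5.500e+00  2.350e+02  1.870e+02  3.310e+02]
 [-2.140e+01 -4.800e+00  2.351e+02  1.970e+02  3.230e+02]
 [-2.080e+01 -9.600e+00  2.354e+02  1.980e+02  3.250e+02]
 [ 1.480e+01 -4.700e+00  2.359e+02  1.890e+02  3.350e+02]
 [ 1.390e+01  1.000e-01  2.360e+02  1.880e+02  3.330e+02]
 [ 1.520e+01  6.800e+00  2.362e+02  1.860e+02  3.310e+02]
 [ 1.430e+01  3.300e+00  2.363e+02  1.870e+02  3.320e+02]
 [ 1.590e+01 -6.300e+00  2.363e+02  1.890e+02  3.360e+02]
 [ 2.040e+01 -1.040e+01  2.366e+02  1.890e+02  3.390e+02]
 [ 1.490e+01 -9.900e+00  2.366e+02  1.900e+02  3.370e+02]
 [ 1.450e+01 -2.000e+00  2.370e+02  1.880e+02  3.340e+02]
 [-2.010e+01 -8.700e+00  2.371e+02  1.970e+02  3.250e+02]
 [ 1.500e+01  1.300e+00  2.373e+02  1.870e+02  3.330e+02]
 [-1.510e+01 -9.500e+00  2.374e+02  1.960e+02  3.270e+02]
 [ 1.240e+01 -9.200e+00  2.376e+02  1.900e+02  3.360e+02]
 [ 1.710e+01 -5.000e+00  2.376e+02  1.880e+02  3.360e+02]
 [ 1.540e+01 -3.800e+00  2.377e+02  1.880e+02  3.350e+02]
 [ 1.460e+01  9.200e+00  2.377e+02  1.850e+02  3.300e+02]
 [ 1.530e+01  4.400e+00  2.377e+02  1.860e+02  3.320e+02]
 [-2.230e+01 -7.900e+00  2.379e+02  1.970e+02  3.240e+02]
 [ 1.590e+01  7.700e+00  2.379e+02  1.850e+02  3.310e+02]
 [ 1.690e+01 -1.040e+01  2.386e+02  1.890e+02  3.380e+02]]
```

Tips are about 14 mm below the TCP, so I'll push with the TCP at z ≈ 0.124.

Emit:
move_arm(increments=[[[0, -0.03, -0.012, 0], [0.04, -0.034, 0, 0], [0.06, 0, 0, 0], [0.06, 0, 0, 0], [0.06, 0, 0, 0], [0.06, 0, 0, 0], [0.06, 0, 0, 0], [0.06, 0, 0, 0], [0.05, 0, 0, 0], [0.034, 0, 0, 0], [0, 0, 0, 0], [0, 0, 0, 0]]])

```text
t: 4.68
tool_pos: [0.5875, -0.2416, 0.1238]
tool_rot: [-0.262, 1.555, 0.263]
contact_force: [-0.4, 0.7, 0.2]
opening: 0.0297
```

```bash
python3 -c "
from h import *
st()"
```

```text
t 4.7 sorter xy [ -54.6 -169.5] z 123.8  z-axis yaw-sorter 0.0 open 29.7 F [-0.4  0.7  0.2] tilt [-0.001  0.    -1.   ]
```

Now pushing +y by 140 mm.

Emit:
move_arm(increments=[[[0, 0.015, 0, 0], [0, 0.015, 0, 0], [0, 0.015, 0, 0], [0, 0.015, 0, 0], [0, 0.015, 0, 0], [0, 0.02, 0, 0], [0, 0.02, 0, 0], [0, 0.02, 0, 0], [0, 0.02, 0, 0], [0, 0.02, 0, 0], [0, 0.02, 0, 0], [0, 0.02, 0, 0], [0, 0.02, 0, 0], [0, 0.02, 0, 0], [0, 0.02, 0, 0], [0, 0.02, 0, 0], [0, 0.02, 0, 0], [0, 0.02, 0, 0], [0, 0.02, 0, 0], [0, 0.02, 0, 0]]])

```text
t: 6.35
tool_pos: [0.5567, -0.1526, 0.1243]
tool_rot: [-0.262, 1.555, 0.262]
contact_force: [0.5, 0.2, 0.2]
opening: 0.0297
```

Emit:
move_arm(increments=[[[0, 0.02, 0, 0], [0, 0.02, 0, 0], [0, 0.02, 0, 0], [0, 0.02, 0, 0], [0, 0.02, 0, 0], [0, 0.02, 0, 0], [0, 0.02, 0, 0], [0, 0.02, 0, 0], [0, 0.015, 0, 0], [0, 0.01, 0, 0], [0, 0, 0, 0]]])

```text
t: 7.27
tool_pos: [0.5415, -0.1089, 0.1242]
tool_rot: [-0.263, 1.555, 0.263]
contact_force: [-0.0, -0.1, -0.5]
opening: 0.03
```

```bash
python3 - <<'E'
from h import *
P,o=st()
top=ctrl.get_image("top")
for ce,s_ in reds(top):
    w=world(top,ce[1],ce[0],.117);print(ce,s_[2:],(tosort(P,w)*1e3).round(1))
s=ctrl.get_image("side")
for ce,s_ in reds(s):
    w=world(s,ce[1],ce[0],.112);print("side",ce,s_[2:],(tosort(P,w)*1e3).round(1))
E
```

```text
t 7.3 sorter xy [-54.6 -29. ] z 124.2  z-axis yaw-sorter 0.0 open 30.0 F [-0.  -0.1 -0.5] tilt [-0.  0. -1.]
[238.42857143 194.83251232] [ 16  17 203] [-54.6 119.6]
[165.94017094 376.78205128] [ 44  17 234] [-409.7  423.5]
side [14.64   2.896] [ 23  11 125] [ -73.1 1694.7]
side [ 64.76978417 124.5971223 ] [ 37  31 417] [-308.3  620.8]
side [ 30.40316206 137.05533597] [ 35  13 253] [-407.1  622.2]
side [242.73563218 173.16091954] [ 16  14 174] [-54.8 119. ]
side [ 26.48793566 189.29758713] [ 40  31 373] [-496.4  410.6]
side [268.61450382 227.29389313] [ 18  18 262] [-132.   -65.3]
```

Emit:
move_arm(increments=[[[0, -0.03, 0, 0], [-0.05, -0.01, 0, 0], [-0.1, 0, 0, 0], [-0.05, 0.04, -0.04, 0], [0, 0.06, -0.06, 0], [0, 0.056, -0.068, 0], [0, 0, 0, -0.077], [0, 0, 0, -0.077], [0, 0, 0, -0.077], [0, 0, 0, -0.077], [0, 0, 0, -0.077], [0, 0, 0, -0.077], [0, 0, 0, -0.077], [0, 0, 0, -0.077], [0, 0, 0, -0.077], [0, 0, 0, -0.077], [0, 0, 0, -0.077], [0, 0, 0, -0.077], [0, 0, 0, -0.076], [0, 0, 0, 0]]])

```text
t: 9.03
tool_pos: [0.493, -0.0964, 0.1755]
tool_rot: [-1.453, 1.031, 1.451]
contact_force: [-0.5, 0.0, 0.4]
opening: 0.0301
```

```bash
cat >> h.py <<'E'
def look(z=.112):
    P,o=st()
    for n,zz in(("top",.117),("side",.112)):
        im=ctrl.get_image(n)
        for ce,s_ in reds(im):
            q=tosort(P,world(im,ce[1],ce[0],zz))*1e3
            if -190<q[0]<150 and abs(q[1])<180: print(n,s_[2:],q.round(1))
    return P,o
E
python3 -c "
from h import *
look()"
```

```text
t 9.0 sorter xy [-96.3  -1.3] z 175.5  z-axis yaw-sorter 90.1 open 30.1 F [-0.5  0.   0.4] tilt [ 0.001 -0.    -1.   ]
top [ 16  17 204] [-54.6 119.6]
side [ 17  15 191] [-52.9 119.5]
side [ 17  16 211] [-55.8  -1.8]
side [ 18  18 269] [-131.9  -65.2]
```

Emit:
move_arm(increments=[[[0.05, 0, 0.004, 0], [0.06, 0, 0, 0], [0.06, 0, 0, 0], [0.036, 0, 0, 0], [0, 0, 0, 0], [0, -0.015, 0, 0], [0, -0.015, 0, 0], [0, -0.015, 0, 0], [0, -0.015, 0, 0], [0, -0.015, 0, 0], [0, -0.015, 0, 0], [0, -0.015, 0, 0], [0, -0.015, 0, 0], [0, -0.015, 0, 0], [0, -0.015, 0, 0], [0, -0.015, 0, 0], [0, -0.015, 0, 0], [0, -0.015, 0, 0], [0, -0.015, 0, 0], [0, -0.015, 0, 0]]])

```text
t: 10.8
tool_pos: [0.5456, -0.0762, 0.1228]
tool_rot: [-1.451, 1.032, 1.451]
contact_force: [-1.0, -0.4, 0.2]
opening: 0.0301
```

```bash
python3 - <<'E'
from h import *
look()
s=ctrl.get_image("side");x,y=map(int,pix(s,ctrl.get_obs()["tool_pos"]));save(s,"s3.png",(y-60,y+60,x-60,x+70),5)
E
```

```text
t 10.8 sorter xy [-40.    0.4] z 122.8  z-axis yaw-sorter 90.0 open 30.1 F [-1.  -0.4  0.2] tilt [-0.  0. -1.]
side [ 16  14 181] [-55.7 117.7]
side [ 18  17 253] [-133.   -66.1]
```

View pics/s3.png

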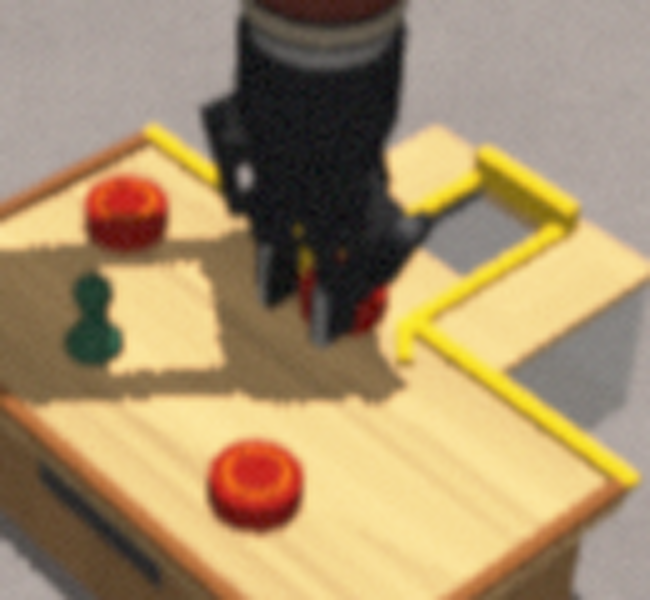

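The counter (crop ~(345,300)) sits in the V just before the gate. I'll continue pushing.

Emit:
move_arm(increments=[[[0, -0.015, 0, 0], [0, -0.015, 0, 0], [0, -0.015, 0, 0], [0, -0.015, 0, 0], [0, -0.015, 0, 0], [0, -0.015, 0, 0], [0, -0.015, 0, 0], [0, -0.015, 0, 0]]])

```text
t: 11.62
tool_pos: [0.574, -0.0663, 0.1228]
tool_rot: [-1.451, 1.032, 1.451]
contact_force: [0.5, -0.6, -0.1]
opening: 0.0299
```

Emit:
move_arm(increments=[[[0, -0.016, 0, 0], [0, -0.016, 0, 0], [0, -0.016, 0, 0], [0, -0.016, 0, 0], [0, -0.016, 0, 0], [0, -0.016, 0, 0], [0, -0.016, 0, 0], [0, -0.016, 0, 0], [0, -0.016, 0, 0], [0, -0.016, 0, 0], [0, -0.016, 0, 0], [0, -0.016, 0, 0]]])

```text
t: 12.62
tool_pos: [0.6194, -0.0507, 0.1228]
tool_rot: [-1.451, 1.032, 1.451]
contact_force: [-0.8, -0.1, 0.2]
opening: 0.03
```

```bash
python3 - <<'E'
from h import *
look()
s=ctrl.get_image("side");x,y=map(int,pix(s,ctrl.get_obs()["tool_pos"]));save(s,"s4.png",(y-50,y+60,x-60,x+70),5)
E
```

```text
t 12.6 sorter xy [38.1  0.4] z 122.8  z-axis yaw-sorter 90.0 open 30.0 F [-0.8 -0.1  0.2] tilt [ 0.  0. -1.]
top [ 16  16 201] [-132.3  -64.5]
side [ 16  14 169] [-57.4 116.4]
side [ 18  17 249] [-133.   -66.1]
```

View pics/s4.png

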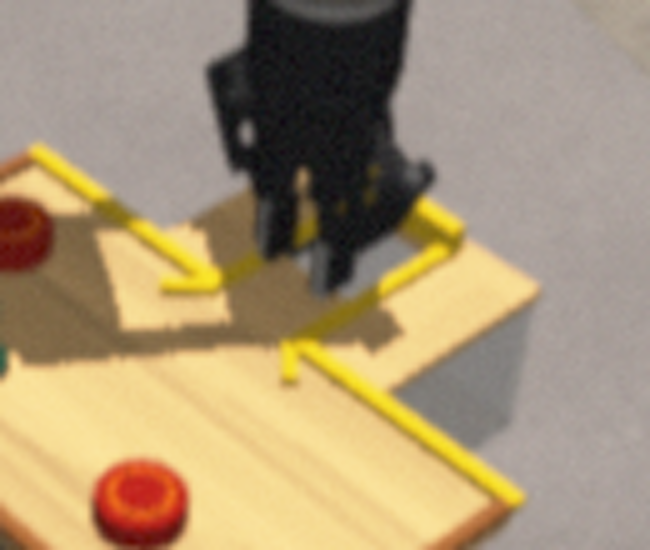

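The counter is no longer visible in the lane. I'll lift away toward the second red and verify the drop on the way.

Emit:
move_arm(increments=[[[-0.07, 0.02, 0, 0], [-0.08, 0.02, 0, 0], [-0.06, 0.032, 0.04, 0], [0, 0.06, 0.12, 0], [0, 0.06, 0.12, 0], [0, 0.06, 0.12, 0], [0, 0.06, 0.12, 0], [0, 0.06, 0.12, 0.077], [0, 0, 0, 0.077], [0, 0, 0, 0.077], [0, 0, 0, 0.077], [0, 0, 0, 0.077], [0, 0, 0, 0.077], [0, 0, 0, 0.077], [0, 0, 0, 0.077], [0, 0, 0, 0.077], [0, 0, 0, 0.077], [0, 0, 0, 0.077], [0, 0, 0, 0.077], [0, 0, 0, 0.076]]])

```text
t: 14.43
tool_pos: [0.4784, 0.0698, 0.1753]
tool_rot: [-0.258, 1.555, 0.258]
contact_force: [-0.1, -0.8, -0.2]
opening: 0.0299
```

```bash
python3 - <<'E'
from h import *
P,o=look()
t=ctrl.get_image("top");x,y=map(int,pix(t,[*toworld(P,[.03,0]),.1]));save(t,"t5.png",(y-60,y+60,x-70,x+70),5)
E
```

```text
t 14.4 sorter xy [-55.6 160.4] z 175.3  z-axis yaw-sorter -0.3 open 29.9 F [-0.1 -0.8 -0.2] tilt [-0. -0. -1.]
top [13 10 87] [58.6  8.9]
top [ 16  16 203] [-132.2  -64.3]
side [ 17  15 179] [-55.  119.4]
side [ 18  17 251] [-132.9  -66.1]
```

View pics/t5.png

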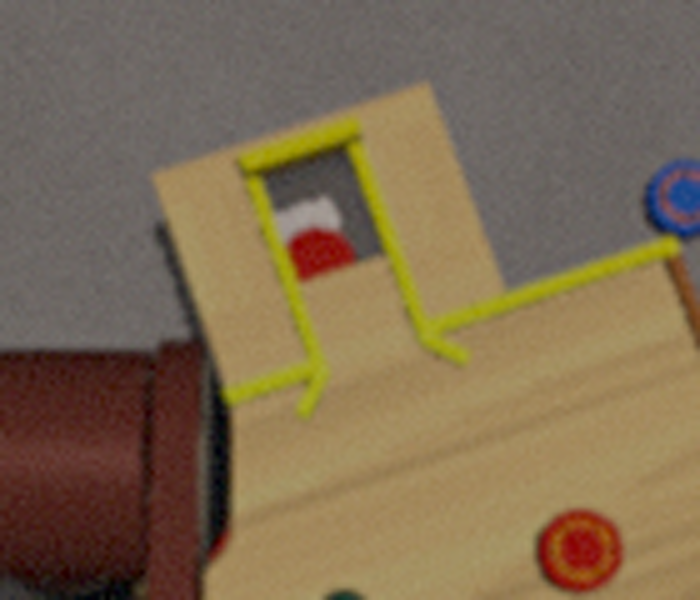

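The first counter shows in the box at crop (322,255). Next, R2: descend and push −y.

Emit:
move_arm(increments=[[[0.06, 0, 0, 0], [0.06, 0, 0, 0], [0.06, 0, 0, 0], [0.026, 0, 0, 0], [0, -0.015, 0, 0], [0, -0.015, 0, 0], [0, -0.015, 0, 0], [0, -0.015, 0, 0], [0, -0.02, 0, 0], [0, -0.02, 0, 0], [0, -0.02, 0, 0], [0, -0.02, 0, 0], [0, -0.02, 0, 0], [0, -0.02, 0, 0], [0, -0.02, 0, 0], [0, -0.02, 0, 0], [0, -0.02, 0, 0], [0, -0.02, 0, 0], [0, -0.02, 0, 0], [0, -0.02, 0, 0]]])

```text
t: 16.25
tool_pos: [0.5034, -0.0015, 0.1238]
tool_rot: [-0.262, 1.555, 0.262]
contact_force: [0.2, -0.2, 1.3]
opening: 0.0297
```

Emit:
move_arm(increments=[[[0, -0.02, 0, 0], [0, -0.02, 0, 0], [0, -0.02, 0, 0], [0, -0.02, 0, 0], [0, -0.02, 0, 0], [0, -0.02, 0, 0], [0, -0.02, 0, 0], [0, -0.02, 0, 0], [0, -0.02, 0, 0], [0, -0.02, 0, 0], [0, -0.015, 0, 0], [0, -0.01, 0, 0], [0, 0, 0, 0]]])

```text
t: 17.33
tool_pos: [0.5219, -0.0547, 0.1238]
tool_rot: [-0.262, 1.555, 0.262]
contact_force: [0.1, 0.3, -0.2]
opening: 0.0296
```

```bash
python3 -c "
from h import *
look()"
```

```text
t 17.3 sorter xy [-55.3  28.6] z 123.8  z-axis yaw-sorter -0.0 open 29.6 F [ 0.1  0.3 -0.2] tilt [ 0. -0. -1.]
side [ 17  17 226] [-56.9   2.2]
side [ 18  17 252] [-133.   -66.2]
```

Emit:
move_arm(increments=[[[0, 0.03, 0, 0], [-0.05, 0.01, 0, 0], [-0.1, 0, 0, 0], [-0.05, -0.04, -0.04, 0], [0, -0.06, -0.06, 0], [0, -0.054, -0.068, 0], [0, 0, 0, -0.077], [0, 0, 0, -0.077], [0, 0, 0, -0.077], [0, 0, 0, -0.077], [0, 0, 0, -0.077], [0, 0, 0, -0.077], [0, 0, 0, -0.077], [0, 0, 0, -0.077], [0, 0, 0, -0.077], [0, 0, 0, -0.077], [0, 0, 0, -0.077], [0, 0, 0, -0.077], [0, 0, 0, -0.076], [0, 0, 0, 0]]])

```text
t: 19.1
tool_pos: [0.4915, -0.0944, 0.1748]
tool_rot: [-1.454, 1.03, 1.452]
contact_force: [0.5, -0.1, 0.4]
opening: 0.0298
```

```bash
python3 -c "
from h import *
look()"
```

```text
t 19.1 sorter xy [-97.1   1.1] z 174.8  z-axis yaw-sorter 90.2 open 29.8 F [ 0.5 -0.1  0.4] tilt [ 0.001 -0.    -1.   ]
top [13 10 88] [58.6  8.9]
side [ 17  17 204] [-57.2   0.1]
side [ 18  18 267] [-132.1  -65. ]
```

Emit:
move_arm(increments=[[[0.05, 0, -0.004, 0], [0.06, 0, 0, 0], [0.06, 0, 0, 0], [0.036, 0, 0, 0], [0, 0, 0, 0], [0, -0.015, 0, 0], [0, -0.015, 0, 0], [0, -0.015, 0, 0], [0, -0.015, 0, 0], [0, -0.015, 0, 0], [0, -0.015, 0, 0], [0, -0.015, 0, 0], [0, -0.015, 0, 0], [0, -0.015, 0, 0], [0, -0.015, 0, 0], [0, -0.015, 0, 0], [0, -0.015, 0, 0], [0, -0.015, 0, 0], [0, -0.015, 0, 0], [0, -0.015, 0, 0]]])

```text
t: 20.87
tool_pos: [0.5452, -0.0772, 0.1223]
tool_rot: [-1.451, 1.032, 1.451]
contact_force: [-1.2, -0.8, 0.3]
opening: 0.0297
```

Emit:
move_arm(increments=[[[0, -0.015, 0, 0], [0, -0.015, 0, 0], [0, -0.015, 0, 0], [0, -0.015, 0, 0], [0, -0.015, 0, 0], [0, -0.015, 0, 0], [0, -0.015, 0, 0], [0, -0.015, 0, 0], [0, -0.015, 0, 0]]])

```text
t: 21.62
tool_pos: [0.5771, -0.0661, 0.1223]
tool_rot: [-1.451, 1.032, 1.451]
contact_force: [-1.4, -0.6, 0.1]
opening: 0.0298
```

Emit:
move_arm(increments=[[[0, -0.016, 0, 0], [0, -0.016, 0, 0], [0, -0.016, 0, 0], [0, -0.016, 0, 0], [0, -0.016, 0, 0], [0, -0.016, 0, 0], [0, -0.016, 0, 0], [0, -0.016, 0, 0], [0, -0.016, 0, 0], [0, -0.016, 0, 0], [0, -0.016, 0, 0], [0, -0.016, 0, 0]]])

```text
t: 22.62
tool_pos: [0.6224, -0.0503, 0.1222]
tool_rot: [-1.451, 1.032, 1.451]
contact_force: [-0.1, 0.5, -1.1]
opening: 0.0299
```

```bash
python3 -c "
from h import *
look()"
```

```text
t 22.6 sorter xy [41.1 -0.2] z 122.2  z-axis yaw-sorter 90.0 open 29.9 F [-0.1  0.5 -1.1] tilt [-0.  0. -1.]
top [ 16  16 203] [-132.2  -64.4]
side [ 18  18 250] [-132.8  -65.9]
```

Emit:
move_arm(increments=[[[-0.07, 0.02, 0, 0], [-0.08, 0.02, 0, 0], [-0.06, 0.03, -0.034, 0], [0, 0.12, -0.07, 0], [0, 0.12, -0.08, 0], [0, 0.12, -0.08, 0], [0, 0.13, -0.08, 0], [0, 0.13, -0.08, 0.077], [0, 0, 0, 0.077], [0, 0, 0, 0.077], [0, 0, 0, 0.077], [0, 0, 0, 0.077], [0, 0, 0, 0.077], [0, 0, 0, 0.077], [0, 0, 0, 0.077], [0, 0, 0, 0.077], [0, 0, 0, 0.077], [0, 0, 0, 0.077], [0, 0, 0, 0.077], [0, 0, 0, 0.076]]])

```text
t: 24.38
tool_pos: [0.4937, -0.2079, 0.1753]
tool_rot: [-0.258, 1.555, 0.257]
contact_force: [0.1, -0.0, -0.2]
opening: 0.0298
```

```bash
python3 - <<'E'
from h import *
P,o=look()
t=ctrl.get_image("top");x,y=map(int,pix(t,[*toworld(P,[.0,0]),.1]));save(t,"t6.png",(y-60,y+75,x-70,x+70),4)
E
```

```text
t 24.4 sorter xy [-132.2 -106.9] z 175.3  z-axis yaw-sorter -0.3 open 29.8 F [ 0.1 -0.  -0.2] tilt [ 0.    -0.001 -1.   ]
top [ 14  13 133] [62.6  7.1]
top [11 16 96] [-125.7  -57.9]
side [ 36  14 259] [105.9 121. ]
side [ 18  19 232] [-135.9  -67.4]
```

View pics/t6.png

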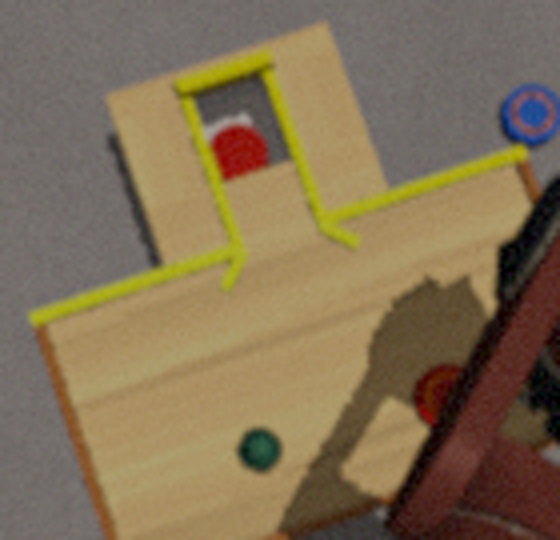

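The board is empty apart from R3 and the pawn, and two counters have gone through. Next, R3: push +y.

Emit:
move_arm(increments=[[[0.06, 0, 0, 0], [0.06, 0, 0, 0], [0.06, 0, 0, 0], [0.026, 0, 0, 0], [0, 0.015, 0, 0], [0, 0.015, 0, 0], [0, 0.015, 0, 0], [0, 0.015, 0, 0], [0, 0.018, 0, 0], [0, 0.018, 0, 0], [0, 0.02, 0, 0], [0, 0.02, 0, 0], [0, 0.02, 0, 0], [0, 0.02, 0, 0], [0, 0.02, 0, 0], [0, 0.02, 0, 0], [0, 0.02, 0, 0], [0, 0.02, 0, 0], [0, 0.02, 0, 0], [0, 0.015, 0, 0]]])

```text
t: 26.2
tool_pos: [0.4698, -0.1379, 0.1233]
tool_rot: [-0.262, 1.555, 0.263]
contact_force: [-0.5, -1.2, -0.2]
opening: 0.0298
```

Emit:
move_arm(increments=[[[0, 0.015, 0, 0], [0, 0.012, 0, 0], [0, 0, 0, 0]]])

```text
t: 26.45
tool_pos: [0.4676, -0.1316, 0.1232]
tool_rot: [-0.262, 1.555, 0.263]
contact_force: [0.1, 0.1, -0.2]
opening: 0.0297
```

```bash
python3 -c "
from h import *
look()"
```

```text
t 26.4 sorter xy [-131.9  -26.3] z 123.2  z-axis yaw-sorter 0.0 open 29.7 F [ 0.1  0.1 -0.2] tilt [-0.  0. -1.]
top [ 14  13 130] [62.8  7.3]
```

Emit:
move_arm(increments=[[[0, -0.03, 0, 0], [-0.05, -0.01, 0, 0], [-0.1, 0, 0, 0], [-0.05, 0.04, -0.04, 0], [0, 0.06, -0.06, 0], [0, 0.048, -0.06, 0], [0, 0, 0, -0.077], [0, 0, 0, -0.077], [0, 0, 0, -0.077], [0, 0, 0, -0.077], [0, 0, 0, -0.077], [0, 0, 0, -0.077], [0, 0, 0, -0.077], [0, 0, 0, -0.077], [0, 0, 0, -0.077], [0, 0, 0, -0.077], [0, 0, 0, -0.077], [0, 0, 0, -0.077], [0, 0, 0, -0.076], [0, 0, 0, 0]]])

```text
t: 28.22
tool_pos: [0.4216, -0.1204, 0.1744]
tool_rot: [-1.453, 1.031, 1.451]
contact_force: [-0.0, 0.3, 0.1]
opening: 0.0298
```

```bash
python3 -c "
from h import *
look()"
```

```text
t 28.2 sorter xy [-171.6   -0.6] z 174.4  z-axis yaw-sorter 90.1 open 29.8 F [-0.   0.3  0.1] tilt [ 0.001 -0.001 -1.   ]
top [ 14  13 131] [62.7  7.3]
side [ 18  17 225] [-132.9    0.3]
```

Emit:
move_arm(increments=[[[0.05, 0, 0.002, 0], [0.06, 0, 0, 0], [0.06, 0, 0, 0], [0.034, 0, 0, 0], [0, 0, 0, 0], [0, -0.012, 0, 0], [0, -0.015, 0, 0], [0, -0.015, 0, 0], [0, -0.018, 0, 0], [0, -0.02, 0, 0], [0, -0.02, 0, 0], [0, -0.02, 0, 0], [0, -0.02, 0, 0], [0, -0.02, 0, 0], [0, -0.02, 0, 0], [0, -0.02, 0, 0], [0, -0.02, 0, 0], [0, -0.02, 0, 0], [0, -0.02, 0, 0], [0, -0.02, 0, 0]]])

```text
t: 29.98
tool_pos: [0.4876, -0.0961, 0.1223]
tool_rot: [-1.451, 1.032, 1.451]
contact_force: [-1.4, -0.1, 0.5]
opening: 0.0298
```

Emit:
move_arm(increments=[[[0, -0.018, 0, 0], [0, -0.018, 0, 0], [0, -0.018, 0, 0], [0, -0.018, 0, 0], [0, -0.018, 0, 0], [0, -0.018, 0, 0], [0, -0.018, 0, 0], [0, -0.018, 0, 0], [0, -0.018, 0, 0], [0, -0.018, 0, 0], [0, -0.018, 0, 0], [0, -0.018, 0, 0]]])

```text
t: 30.98
tool_pos: [0.5386, -0.0784, 0.1223]
tool_rot: [-1.451, 1.032, 1.451]
contact_force: [0.1, -0.7, 0.6]
opening: 0.0302
```

```bash
python3 - <<'E'
from h import *
look()
s=ctrl.get_image("side");x,y=map(int,pix(s,ctrl.get_obs()["tool_pos"]));save(s,"s7.png",(y-50,y+60,x-60,x+70),5)
E
```

```text
t 31.0 sorter xy [-47.4   0.7] z 122.3  z-axis yaw-sorter 90.0 open 30.2 F [ 0.1 -0.7  0.6] tilt [ 0. -0. -1.]
```

View pics/s7.png

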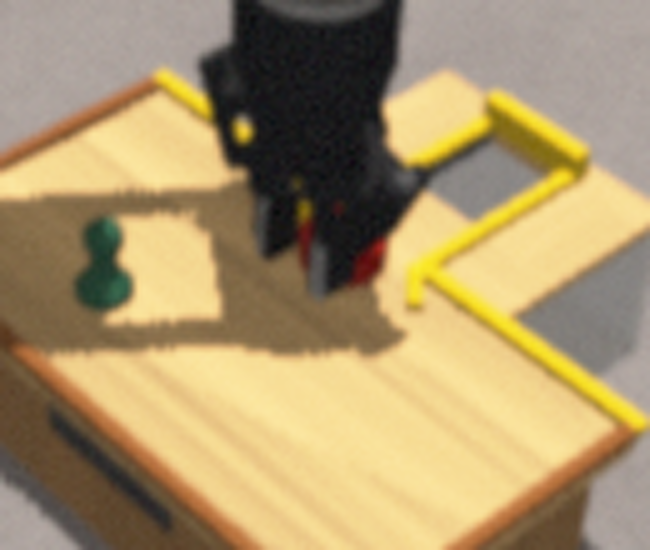

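The third counter (crop ~(365,262)) is in the V before the gate and the pawn is standing. I'll push 88 mm more.

Emit:
move_arm(increments=[[[0, -0.015, 0, 0], [0, -0.015, 0, 0], [0, -0.015, 0, 0], [0, -0.015, 0, 0], [0, -0.015, 0, 0], [0, -0.015, 0, 0], [0, -0.015, 0, 0], [0, -0.015, 0, 0], [0, -0.015, 0, 0], [0, -0.015, 0, 0]]])

```text
t: 31.97
tool_pos: [0.574, -0.0661, 0.1223]
tool_rot: [-1.451, 1.032, 1.451]
contact_force: [-0.4, -0.8, -0.2]
opening: 0.0297
```

Emit:
move_arm(increments=[[[0, -0.016, 0, 0], [0, -0.016, 0, 0], [0, -0.016, 0, 0], [0, -0.016, 0, 0], [0, -0.016, 0, 0], [0, -0.016, 0, 0], [0, -0.016, 0, 0], [0, -0.016, 0, 0], [0, -0.016, 0, 0], [0, -0.016, 0, 0], [0, -0.016, 0, 0], [0, -0.016, 0, 0], [0, -0.016, 0, 0]]])

```text
t: 33.05
tool_pos: [0.6231, -0.0491, 0.1223]
tool_rot: [-1.451, 1.032, 1.451]
contact_force: [-0.2, -0.1, -0.7]
opening: 0.0297
```

Emit:
move_arm(increments=[[[-0.07, 0.02, 0, 0], [-0.08, 0.02, 0, 0], [-0.08, 0.04, 0, 0], [-0.08, 0.12, 0, 0], [-0.06, 0.12, 0, 0], [0, 0.12, 0, 0], [0, 0.12, 0, 0], [0, 0.12, 0, 0], [0, 0.12, 0, 0], [0, 0.12, 0, 0], [0, 0, 0, 0], [0, 0, 0, 0]]])

```text
t: 34.05
tool_pos: [0.405, -0.125, 0.2151]
tool_rot: [-1.451, 1.033, 1.448]
contact_force: [0.6, -0.2, 0.3]
opening: 0.0298
```

```bash
python3 - <<'E'
from h import *
P,o=look()
t=ctrl.get_image("top");a=t["pixels"]
for d in ctrl.trace("top","tub")[:1]+ctrl.trace("top","mug")[:2]: print(d["pixel"],d["score"])
x,y=map(int,pix(t,[*toworld(P,[.0,0]),.1]));save(t,"t8.png",(y-60,y+75,x-70,x+70),4)
E
```

```text
t 34.0 sorter xy [-188.9    0.5] z 215.1  z-axis yaw-sorter 89.9 open 29.8 F [ 0.6 -0.2  0.3] tilt [ 0.002 -0.001 -1.   ]
top [ 15  15 164] [67.3  7.6]
[206.3, 83.7] 0.66
[196.8, 410.2] 0.93
```

View pics/t8.png

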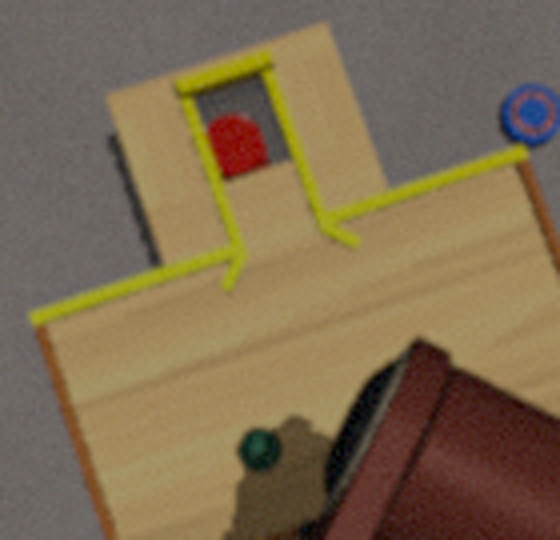

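```bash
python3 - <<'E'
from h import *
P=np.load("P.npy");t=ctrl.get_image("top")
for ce,s_ in reds(t):
    w=world(t,ce[1],ce[0]);print(ce,s_[2:],w.round(3),(tosort(P,w)*1e3).round(0))
    if 0<w[0]-.55<.2:
        print([[int(1e3*world(t,r,c)[2]) for c in range(int(ce[0])-6,int(ce[0])+7,2)] for r in range(int(ce[1])-6,int(ce[1])+7,2)])
E
```

```text
[263.98780488 136.77439024] [ 15  15 164] [ 0.66  -0.036  0.062] [81.  1.]
[[6, 5, 63, 60, 57, 7, 5], [4, 62, 58, 58, 60, 59, 5], [60, 59, 59, 60, 62, 58, 59], [59, 59, 63, 62, 61, 63, 62], [106, 59, 60, 60, 59, 61, 59], [105, 62, 56, 56, 64, 61, 63], [105, 56, 62, 59, 62, 59, 58]]
```

Red in the slot tops out at about 60 mm, which is exactly three stacked counters (6 + 3×18), so all are in the box. I'm handing in.

```bash
python3 -c "
from h import *
print(ctrl.finish_job())"
```

```text
the job is handed in; nothing more can be done
None
```

I pushed all three red counters through the gate one at a time, using a 30 mm two-finger V at about 9 mm above the board. The job was handed in at about 34 s of the 70 s allowed; the hand-in gave no verdict.

- **Counters:** The last depth check shows red in the slot with its top at about 60 mm. That matches three counters stacked on the 6 mm box floor. I saw the first counter down in the slot before starting the second. For the second I saw red in the slot and only one red left on the board. The side counter detector gave no reading for the hidden counters in the lane.
- **Forces:** Contact readings at the end of each move stayed under about 2 N. Peaks within a move were not recorded.
- **Pawn, tub and mug:** In the last picture the pawn is standing where it was. I located the tub and the mug by network after the third drop. The tub is about 2 pixels from its first reading. The mug was not found in the first picture, but its position agrees with where it appeared there by eye.
- **Arm:** It was about 100 mm clear above the board at hand-in.

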